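Tilt the sorting board: grinding balls into its tray, pellet into the basket

ROBOT

A 6-joint arm with a two-finger parallel gripper is mounted at the origin on a cart in front of the work surface, level with it; the furniture and walls round the work are solid. World frame = base frame: x ahead of the robot, y to its left, z up, the work surface at z = 0. Lengths are in m, angles in rad, forces in N, time in s.
With the tool pointing down it reaches from about 0.3 to 0.85 m from the base axis. Payload 4.2 kg.
Tool frame: the origin (TCP) lies midway between the tips of the shut fingers; the grasp point (between the pads) lies 19 mm behind it (manip.grip_point_offset is the distance from the TCP to the grasp point, in m); z points along the fingers, y is the line along which they close (so a half turn about z gives the same grasp; the last joint's range is limited). The gripper opens to 91 mm and grips with 3 to 60 N. Pads are 32 mm wide; open, the fingers measure 118 mm over their backs; the gripper's body (76 mm by 178 mm) begins 60 mm behind the grasp point.
Start: joints at [1.293, 0.32, 1.565, -0, 1.257, -0.02], TCP at [0.147, 0.556, 0.214] pointing down, gripper open.
Joint ranges: [-3.11, 3.11], [-0.84, 2.01], [0.21, 2.61], [-1.34, 4.49], [0.05, 2.63], [-2.56, 2.56]. Speed limits (rad/s): [2.57, 2.57, 3.14, 3.14, 3.14, 3.14].

INTERFACE

Orientations are given as a 3x3 rotation matrix whose columns are the frame's x, y, z axes.
In Python, from bench import manip gives the robot as it stands. The module is installed in compiled form; this text tells all that it offers.
- The arm moves only by the tool apply_moves, never from a script. Its argument "commands" is a list of rows, each an object of numbers: "tx", "ty", "tz": the shift along the tool's x, y, z in mm; "rx", "ry", "rz": the turn, a rotation vector about the tool's x, y, z in rad; "claw": the finger opening in mm, from 0 to 91.2. A call has 1 to 20 rows; each row is the pose to reach, as a shift and turn from the pose commanded when the call began, along the tool's axes at that moment; what a row does not reach only later rows make up. A row lasts 1/12 s, in which the tool goes at most 41.7 mm and 7.16 degrees, less where a joint would pass 70% of its speed; a pose out of reach is approached as far as the arm can. A call with a gripper value outside its range is refused whole. The fingers move at their own pace and stop on an object; "force" is the grip in N (left out, the last holds). Time passes only in rows, so rows that repeat a pose let the fingers close. It gives the time, the measured TCP pose, the force, the opening and the grip force at its end, in the units of the state.
- manip.get_obs(): the state, without advancing time (a new reading comes with each control period).
- manip.get_image(name): name is "side" or "top"; returns a dict with "color" (384x512x3 uint8, red, green, blue), "depth" (384x512 float32, m along the optical axis (not along the pixel's ray), 0 where there is no reading), "fx", "fy", "cx", "cy" (pixels), "R" (3x3) and "t" (3): a world point X has camera coordinates R X + t. Camera axes: x right, y down, z forward; pixel columns grow to the right and rows downward; lengths in m; the calibration is good to about 2 mm. A picture is of the moment at which its call begins.
- manip.sign_off(): hands the job in; it is judged then, once.
The state is a dict: "t": time; "joint_positions": joint angles; "qvel": joint speeds; "effort": joint torques, N m; "position": TCP position; "tcp_rot": TCP orientation; "wrist_force": force on the tool from outside, world axes, zero at the start; "wrist_torque": the same for the moment, N m; "grip_width": finger opening in m; "gripper_force": force on a finger pad.
Only numpy, scipy, OpenCV 4.12 (cv2) and the standard library are available. Lean on these libraries where they do the work, as an engineer would, in place of code of your own. Each camera call takes 0.05 s, during which the arm holds its last target. There are 200 camera calls.

TASK

Two dark steel grinding balls and one flat sample pellet lie mixed on the white sorting board. Lift the board by its red knob so that both balls roll off into the blue-lined catch tray behind it while the pellet stays on the board; do not touch the balls with the gripper. Then let the board down, pick the pellet off it and put it in the lime green basket.

Things in the scene. Friction and masses are not known exactly. Their poses are not given: they have to be found in the camera images.
- sorter: Grey stand fixed to the bench, carrying the white hinged board in front and a blue-lined catch tray behind. Base 335 x 204 mm, centred 32 mm behind the origin, which lies on the bench; x points from the red knob (robot side) to the tray, y across, z up. Tray: x = 75 to 192 mm, 188 mm wide, floor at z = 12 mm, walls up to z = 72 mm.
- board (a joint): Tilt of the board in rad: 0 level (at rest), grows as the knob end is lifted (under 4 N), to 0.7. Hinge line: along y at x = 75, z = 41 mm of the stand. Falls level if let go. Level top at z = 45 mm, x = -130 to 75 mm (open there), 176 mm wide inside; rails and front lip 12 mm high. Balls roll off beyond about 0.14 (a second or so at 0.28); the pellet slides too beyond about 0.4.
- knob (a point): Middle of the upright red knob, head 24 mm in diameter, from 12 mm below to 8 mm above this point. It stands in front of the board's lip, at x = -154, y = 0, z = 69 mm of the stand when the board is down, 24 mm over its tongue, 229 mm from the hinge line. Axes as the board's: x towards the hinge. Best pinched from above across y, so that it can swing with the board.
- pellet: Flat round sample pellet: an aluminium ring with a brown-red filling, 40 mm in diameter, 12 mm thick, 30 g, lying flat near the middle of the board. Origin: centre of its underside.
- ball_1_center (a point): Centre of a dark grey steel grinding ball, 25 mm in diameter, 50 g, on the board towards its left rail (+y).
- ball_2_center (a point): Centre of the other such ball, on the board towards its right rail (-y).
- basket: Lime green perforated plastic basket, loose on the bench, 200 x 132 mm over the rim, 88 mm high. Origin: centre of its underside; x along the 200 mm side, z up. Inside it is 166 x 98 mm, floor at z = 3 mm, walls up to 86 mm.
Mind the look-alikes: they are no part of the job. Several things have the shape of the pellet; the one meant has the colours described above.

How it is judged:
By the outcome, as a careful person would: the job done as asked, in the order asked, and still so for the second after the job is handed in, with the robot touching nothing.
It also fails if it takes over 58 s, if anything falls off the work surface, if the arm or the gripper's body presses on something with over 40 N, if the wrist force passes 120 N, or if a joint passes its speed limit or range.

## Working session

There is one attempt and no reset: what is moved stays moved. The work goes in short steps, Python scripts to look and compute and a tool call to move; the robot and the scene stay as the last step left them, time stands still between calls to the robot, and variables do not carry over. Pictures are saved under pics/ and viewed, at most 10 in all, crops included, and the job is handed in when it is done.

Besides the shell and the picture viewer there is one more tool, called after ">>>" as name(argument=value, ...), one argument or row to a line, values as JSON. apply_moves: Moves the arm, as the interface text tells. Its arguments: {"type":"object","properties":{"commands":{"type":"array","items":{"type":"object","properties":{"tx":{"type":"number"},"ty":{"type":"number"},"tz":{"type":"number"},"rx":{"type":"number"},"ry":{"type":"number"},"rz":{"type":"number"},"claw":{"type":"number"}}}},"force":{"type":"number"}},"required":["commands"]}

```bash
mkdir -p pics; cat > h.py <<'E'
import numpy as np, cv2
from bench import manip
def ray(im,u,v,z):
    d=im['R'].T@np.array([(u-im['cx'])/im['fx'],(v-im['cy'])/im['fy'],1.]); o=-im['R'].T@im['t']
    return o+d*(z-o[2])/d[2]
def cloud(im):
    D=im['depth'];v,u=np.mgrid[:D.shape[0],:D.shape[1]]
    P=np.stack([(u-im['cx'])/im['fx']*D,(v-im['cy'])/im['fy']*D,D],-1)
    return (P-im['t'])@im['R']
def save(n,c,s=1.5): cv2.imwrite('pics/'+n+'.png',cv2.resize(c[...,::-1],None,fx=s,fy=s,interpolation=cv2.INTER_CUBIC))
E
python3 - <<'E'
from h import *
ims=[]
for n in('top','side'):
    im=manip.get_image(n);np.savez('/tmp/'+n,**im);ims.append(im['color']);print(n,-im['R'].T@im['t'],im['R'][2])
save('both',np.vstack(ims),.78)
o=manip.get_obs();print(o['t'],o['position'],o['tcp_rot'].round(3) if hasattr(o['tcp_rot'],'round') else o['tcp_rot'],manip.grip_point_offset)
E
```

```text
top [0.29892268 0.01070794 1.10965987] [ 0.21938745 -0.01282881 -0.97555347]
side [0.5481459  1.07319702 0.84090653] [-0.01695017 -0.80519231 -0.59277149]
0.1 [0.14649476 0.55558587 0.21323717] [[-0.967  0.255 -0.   ]
 [ 0.255  0.967 -0.001]
 [ 0.    -0.002 -1.   ]] 0.0188
```

View pics/both.png

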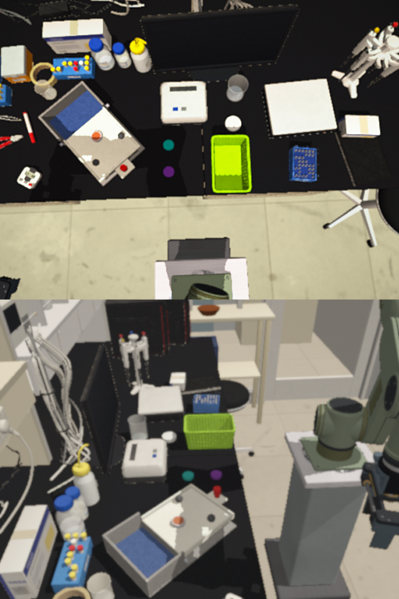

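The picture shows the sorter at top-view pixel (122,170) with its knob near (159,215), and the basket at (296,209). There are three disc-shaped candidates: brown-red on the board (124,174), teal (215,186) and purple (215,220). The brown-red one on the board fits the description. I'll check it in a crop.

```bash
python3 - <<'E'
from h import *
T=dict(np.load('/tmp/top.npz'));c=T['color']
save('crop',c[95:255,45:235],4*.93)
hsv=cv2.cvtColor(c,cv2.COLOR_RGB2HSV)
P=cloud(T)
def blobs(name,m,amin=15):
    n,l,s,ce=cv2.connectedComponentsWithStats(m.astype(np.uint8))
    for i in range(1,n):
        if s[i,4]>=amin:
            q=P[l==i];print(name,ce[i].round(1),s[i],np.median(q,0).round(3))
H,S,V=hsv[...,0],hsv[...,1],hsv[...,2]
roi=np.zeros(H.shape,bool);roi[95:255,45:235]=1
blobs('red',roi&((H<12)|(H>170))&(S>90)&(V>60))
g=(H>30)&(H<50)&(S>120)&(V>80);blobs('green',g,200)
blobs('blue',roi&(H>100)&(H<125)&(S>90)&(V>50),100)
# rim of basket
q=P[g&(P[...,2]>.075)];print(cv2.minAreaRect((q[:,:2]*1000).astype(np.float32)))
# sorter: points at height
m=roi&(P[...,2]>.03)&(P[...,2]<.1)&(S<70)
k=m&(P[...,0]>.35)
n,l,s,ce=cv2.connectedComponentsWithStats(k.astype(np.uint8));i=1+np.argmax(s[1:,4])
print(s[i],cv2.minAreaRect((P[l==i][:,:2]*1000).astype(np.float32)))
b=(l==i)
dark=roi&(V<70)&(P[...,2]>.045)&(P[...,2]<.09)
blobs('dark',dark,15)
E
```

```text
red [122.7 174.1] [117 169  12  11  99] [0.592 0.358 0.057]
red [158.  214.8] [153 210  11  10  80] [0.469 0.252 0.08 ]
green [295.6 209.6] [ 270  172   53   76 3775] [ 0.479 -0.126  0.005]
blue [94.4 97.8] [ 66  95  56   8 301] [0.844 0.463 0.024]
blue [ 97.1 147. ] [  63  116   68   63 1963] [0.691 0.452 0.012]
((426.42559814453125, -106.73262023925781), (163.902099609375, 305.5049133300781), 75.5657958984375)
[  49  104  132  130 6003] ((594.9232177734375, 365.6372375488281), (374.01806640625, 224.81044006347656), 41.17334747314453)
dark [231.5 113.1] [229 112   6   3  15] [0.756 0.046 0.078]
dark [ 57.2 151.1] [ 54 150   8   6  16] [0.669 0.549 0.052]
dark [122.5 207.9] [119 205   8   7  42] [0.494 0.352 0.068]
```

View pics/crop.png

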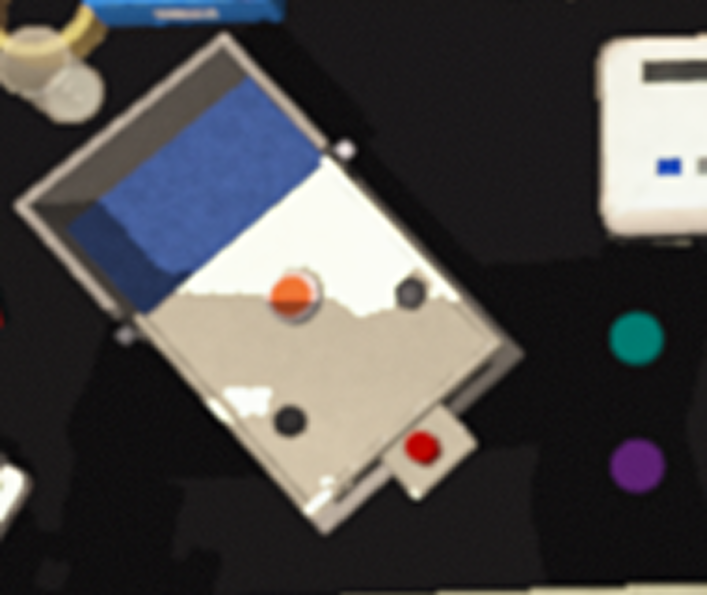

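The crop confirms the pellet: a brown-red disc with a metal ring on the board, at about (124,174). The balls are at (155,174) and (123,208), the knob at (158,215), and the hinge pins near (138,135) and (79,185). The teal and purple discs on the bench are decoys.

```bash
python3 - <<'E'
from h import *
T=dict(np.load('/tmp/top.npz'));c=T['color'];S=dict(np.load('/tmp/side.npz'))
a=ray(T,137.7,135.1,.041);b=ray(T,78.6,184.8,.041);h=(a+b)/2
k=ray(T,158,214.8,.076);print('pins',a,b,'hinge',h,'knob',k,'dist',np.linalg.norm((h-k)[:2]))
y=b-a;print('yaw pins',np.degrees(np.arctan2(-y[0],y[1])),'yaw knob-hinge',np.degrees(np.arctan2(*(h-k)[[1,0]])))
hs=cv2.cvtColor(S['color'],cv2.COLOR_RGB2HSV);H,s,v=cv2.split(hs)
m=(((H<10)|(H>170))&(s>120)&(v>60)).astype(np.uint8);m[:200]=0
n,l,st,ce=cv2.connectedComponentsWithStats(m);P=cloud(S)
for i in range(1,n):
  if st[i,4]>25: print('side red',ce[i],st[i],np.median(P[l==i],0).round(3), ray(S,*ce[i],.069))
hs=cv2.cvtColor(c,cv2.COLOR_RGB2HSV);H,s,v=cv2.split(hs)
g=((H>28)&(H<52)&(s>110)&(v>70)).astype(np.uint8);n,l,st,ce=cv2.connectedComponentsWithStats(g);i=1+np.argmax(st[1:,4])
# outer contour -> rim plane
ct=max(cv2.findContours((l==i).astype(np.uint8),0,2)[0],key=cv2.contourArea)[:,0]
q=np.array([ray(T,x,y,.086)[:2]*1000 for x,y in ct],np.float32);print('basket',cv2.minAreaRect(q))
print('pellet',ray(T,123.3,174.1,.057))
E
```

```text
pins [0.7130575  0.32391042 0.041     ] [0.5700563  0.48687615 0.041     ] hinge [0.6415569  0.40539329 0.041     ] knob [0.46997974 0.25306978 0.076     ] dist 0.22943664261940894
yaw pins 41.26670669413483 yaw knob-hinge 41.5981669525154
side red [278.08823529 244.77205882] [273 238  11  16 136] [0.473 0.261 0.072] [0.4723389  0.25397662 0.069     ]
side red [231.65384615 282.73076923] [230 279   5   8  26] [0.587 0.36  0.057] [0.58651732 0.3703944  0.069     ]
side red [ 91.675 318.025] [ 89 315   7   7  40] [0.882 0.446 0.064] [0.87951236 0.45032694 0.069     ]
side red [102.42857143 317.94285714] [100 315   6   7  35] [0.859 0.447 0.064] [0.85687512 0.45142792 0.069     ]
basket ((471.1891174316406, -117.4082260131836), (137.0821075439453, 204.2567138671875), 88.46100616455078)
pellet [0.59229593 0.35648079 0.057     ]
```

```bash
cat >> h.py <<'E'
from scipy.spatial.transform import Rotation as Ro
YAW=np.radians(41.5); X=np.array([np.cos(YAW),np.sin(YAW),0]); Y=np.array([-np.sin(YAW),np.cos(YAW),0]); HG=np.array([.6418,.4050,.041])
def down(y): y=y/np.linalg.norm(y);z=np.array([0,0,-1.]);return np.c_[np.cross(y,z),y,z]
def rel(p,R,base=None):
    o=manip.get_obs();p0,R0=base or (np.array(o['position']),np.array(o['tcp_rot']))
    return (1000*R0.T@(np.array(p)-p0)).round(1),Ro.from_matrix(R0.T@R).as_rotvec().round(4)
E
python3 - <<'E'
from h import *
k=np.array([.4698,.2527,0])-X*.001
for z in(.15,.057): print(rel(k+[0,0,z],down(Y)))
E
```

```text
(array([-389.3, -211.2,   63.6]), array([-1.400e-03, -7.000e-04, -9.821e-01]))
(array([-389.3, -211.1,  156.6]), array([-1.400e-03, -7.000e-04, -9.821e-01]))
```

>>> apply_moves(
  commands=[
    {"tx":-30,"ty":-16,"tz":5,"rz":-0.08,"claw":60},
    {"tx":-65,"ty":-35,"tz":10,"rz":-0.17,"claw":60},
    {"tx":-100,"ty":-54,"tz":16,"rz":-0.26,"claw":60},
    {"tx":-135,"ty":-73,"tz":22,"rz":-0.35,"claw":60},
    {"tx":-170,"ty":-92,"tz":28,"rz":-0.44,"claw":60},
    {"tx":-205,"ty":-111,"tz":34,"rz":-0.53,"claw":60},
    {"tx":-240,"ty":-130,"tz":40,"rz":-0.62,"claw":60},
    {"tx":-275,"ty":-149,"tz":46,"rz":-0.71,"claw":60},
    {"tx":-310,"ty":-168,"tz":52,"rz":-0.8,"claw":60},
    {"tx":-345,"ty":-187,"tz":58,"rz":-0.89,"claw":60},
    {"tx":-372,"ty":-202,"tz":62,"rz":-0.95,"claw":60},
    {"tx":-389,"ty":-211,"tz":64,"rz":-0.982,"claw":60},
    {"tx":-389,"ty":-211,"tz":64,"rz":-0.982,"claw":60},
    {"tx":-389,"ty":-211,"tz":64,"rz":-0.982,"claw":60},
    {"tx":-389,"ty":-211,"tz":64,"rz":-0.982,"claw":60},
  ],
)

```text
invalid input at $.commands[0]: expected keys tx, ty, tz, rx, ry, rz, claw
```

```bash
python3 - <<'E'
from h import *
k=np.array([.4698,.2527,0])-X*.001
print(rel(k+[0,0,.057],down(Y)));im=manip.get_image('side');save('s1',im['color'][170:330,180:380],3)
E
```

```text
(array([-389.3, -211.1,  156.6]), array([-1.400e-03, -7.000e-04, -9.821e-01]))
```

View pics/s1.png

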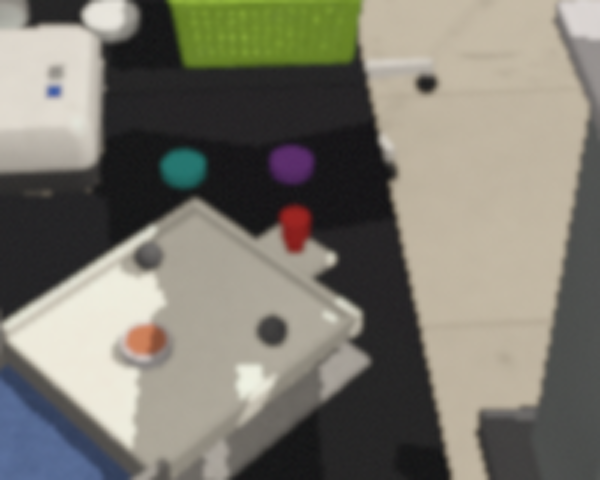

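The call was refused because each row needs every key, so the arm hasn't moved. The crop shows the board level, with the knob at about crop (295,228).

>>> apply_moves(
  commands=[
    {"tx":-30,"ty":-16,"tz":5,"rx":0,"ry":0,"rz":-0.08,"claw":60},
    {"tx":-65,"ty":-35,"tz":10,"rx":0,"ry":0,"rz":-0.17,"claw":60},
    {"tx":-100,"ty":-54,"tz":16,"rx":0,"ry":0,"rz":-0.26,"claw":60},
    {"tx":-135,"ty":-73,"tz":22,"rx":0,"ry":0,"rz":-0.35,"claw":60},
    {"tx":-170,"ty":-92,"tz":28,"rx":0,"ry":0,"rz":-0.44,"claw":60},
    {"tx":-205,"ty":-111,"tz":34,"rx":0,"ry":0,"rz":-0.53,"claw":60},
    {"tx":-240,"ty":-130,"tz":40,"rx":0,"ry":0,"rz":-0.62,"claw":60},
    {"tx":-275,"ty":-149,"tz":46,"rx":0,"ry":0,"rz":-0.71,"claw":60},
    {"tx":-310,"ty":-168,"tz":52,"rx":0,"ry":0,"rz":-0.8,"claw":60},
    {"tx":-345,"ty":-187,"tz":58,"rx":0,"ry":0,"rz":-0.89,"claw":60},
    {"tx":-372,"ty":-202,"tz":62,"rx":0,"ry":0,"rz":-0.95,"claw":60},
    {"tx":-389,"ty":-211,"tz":64,"rx":0,"ry":0,"rz":-0.982,"claw":60},
    {"tx":-389,"ty":-211,"tz":64,"rx":0,"ry":0,"rz":-0.982,"claw":60},
    {"tx":-389,"ty":-211,"tz":64,"rx":0,"ry":0,"rz":-0.982,"claw":60},
    {"tx":-389,"ty":-211,"tz":64,"rx":0,"ry":0,"rz":-0.982,"claw":60},
  ],
)

```text
t: 1.4
position: [0.4683, 0.2532, 0.1499]
tcp_rot: [[-0.749, -0.662, -0.001], [-0.662, 0.749, 0.0], [0.0, 0.001, -1.0]]
wrist_force: [-0.3, 0.8, -0.2]
grip_width: 0.0599
gripper_force: 0.0
```

```bash
python3 - <<'E'
from h import *
k=np.array([.4698,.2527,0])-X*.001
print(rel(k+[0,0,.057],down(Y)));im=manip.get_image('side');save('s2',im['color'][170:330,180:380],3);print(manip.get_obs()['joint_positions'])
E
```

```text
(array([ 0.2, -1.4, 92.9]), array([ 0.0008, -0.0004, -0.0007]))
[ 4.74402567e-01  3.03483970e-01  1.75996480e+00  5.67285708e-04
  1.07846867e+00 -1.82140811e+00]
```

View pics/s2.png

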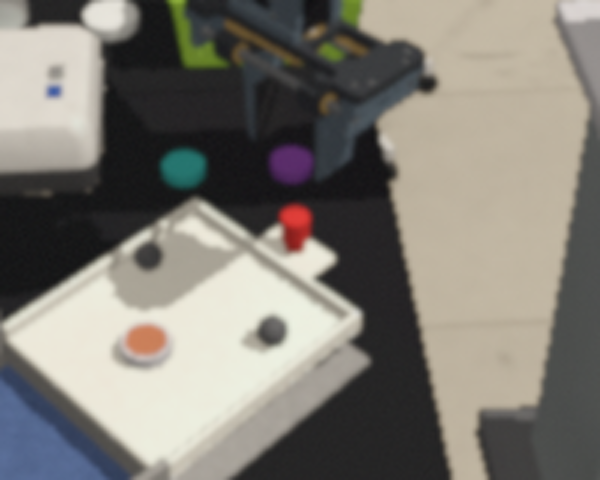

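The open fingers are above the knob and straddle it (knob at crop 295,228). I'll lower and pinch it.

>>> apply_moves(
  commands=[
    {"tx":0,"ty":-1,"tz":15,"rx":0,"ry":0,"rz":0,"claw":60},
    {"tx":0,"ty":-1,"tz":35,"rx":0,"ry":0,"rz":0,"claw":60},
    {"tx":0,"ty":-1,"tz":55,"rx":0,"ry":0,"rz":0,"claw":60},
    {"tx":0,"ty":-1,"tz":75,"rx":0,"ry":0,"rz":0,"claw":60},
    {"tx":0,"ty":-1,"tz":88,"rx":0,"ry":0,"rz":0,"claw":60},
    {"tx":0,"ty":-1,"tz":93,"rx":0,"ry":0,"rz":0,"claw":60},
    {"tx":0,"ty":-1,"tz":93,"rx":0,"ry":0,"rz":0,"claw":45},
    {"tx":0,"ty":-1,"tz":93,"rx":0,"ry":0,"rz":0,"claw":30},
    {"tx":0,"ty":-1,"tz":93,"rx":0,"ry":0,"rz":0,"claw":10},
    {"tx":0,"ty":-1,"tz":93,"rx":0,"ry":0,"rz":0,"claw":10},
    {"tx":0,"ty":-1,"tz":93,"rx":0,"ry":0,"rz":0,"claw":10},
    {"tx":0,"ty":-1,"tz":93,"rx":0,"ry":0,"rz":0,"claw":10},
    {"tx":0,"ty":-1,"tz":93,"rx":0,"ry":0,"rz":0,"claw":10},
    {"tx":0,"ty":-1,"tz":93,"rx":0,"ry":0,"rz":0,"claw":10},
  ],
  force=15,
)

```text
t: 2.62
position: [0.4691, 0.2533, 0.0577]
tcp_rot: [[-0.75, -0.662, -0.001], [-0.662, 0.75, 0.003], [-0.001, 0.002, -1.0]]
wrist_force: [-3.2, 4.1, 1.9]
grip_width: 0.0234
gripper_force: 15.0
```

```bash
python3 - <<'E'
from h import *
o=manip.get_obs();p=np.array(o['position']);R0=np.array(o['tcp_rot'])
print(p,o['wrist_force'],o['grip_width'],o['gripper_force'],'stand coords',(p-HG)@X+.075,(p-HG)@Y)
for th in np.arange(.02,.301,.02):
    Q=Ro.from_rotvec(-Y*th).as_matrix()
    print(round(th,2),*rel(HG+Q@(p-HG),Q@R0,(p,R0)))
E
```

```text
[0.46910042 0.25332286 0.05765314] [-3.23755175  4.07237996  1.93666659] 0.023427758321146096 15.000259120424744 stand coords -0.15484865269117587 0.0008347396297087548
0.02 [ 0.3 -0.   4.6] [-0.   -0.02 -0.  ]
0.04 [ 0.5 -0.   9.2] [-0.0001 -0.04   -0.0001]
0.06 [ 0.6 -0.  13.8] [-0.0001 -0.06   -0.0001]
0.08 [ 0.6 -0.  18.4] [-0.0001 -0.08   -0.0002]
0.1 [ 0.5 -0.1 23. ] [-0.0001 -0.1    -0.0002]
0.12 [ 0.4 -0.1 27.6] [-0.0002 -0.12   -0.0003]
0.14 [ 0.1 -0.1 32.2] [-0.0002 -0.14   -0.0003]
0.16 [-0.2 -0.1 36.8] [-0.0002 -0.16   -0.0004]
0.18 [-0.7 -0.1 41.4] [-0.0003 -0.18   -0.0004]
0.2 [-1.2 -0.1 46. ] [-0.0003 -0.2    -0.0005]
0.22 [-1.8 -0.1 50.6] [-0.0003 -0.22   -0.0005]
0.24 [-2.6 -0.1 55.1] [-0.0004 -0.24   -0.0006]
0.26 [-3.4 -0.1 59.7] [-0.0004 -0.26   -0.0006]
0.28 [-4.3 -0.1 64.2] [-0.0004 -0.28   -0.0007]
0.3 [-5.3 -0.2 68.7] [-0.0004 -0.3    -0.0007]
```

>>> apply_moves(
  commands=[
    {"tx":-0.4,"ty":0,"tz":-4.6,"rx":0,"ry":0.02,"rz":0,"claw":10},
    {"tx":-0.9,"ty":0,"tz":-9.2,"rx":0,"ry":0.04,"rz":0,"claw":10},
    {"tx":-1.4,"ty":0,"tz":-13.8,"rx":0,"ry":0.06,"rz":0,"claw":10},
    {"tx":-2.1,"ty":0,"tz":-18.3,"rx":0,"ry":0.08,"rz":0,"claw":10},
    {"tx":-2.8,"ty":0,"tz":-22.9,"rx":0,"ry":0.1,"rz":0,"claw":10},
    {"tx":-3.6,"ty":0,"tz":-27.4,"rx":0,"ry":0.12,"rz":0,"claw":10},
    {"tx":-4.6,"ty":0,"tz":-31.9,"rx":0,"ry":0.14,"rz":0,"claw":10},
    {"tx":-5.6,"ty":0,"tz":-36.4,"rx":0,"ry":0.16,"rz":0,"claw":10},
    {"tx":-6.7,"ty":0,"tz":-40.9,"rx":0,"ry":0.18,"rz":0,"claw":10},
    {"tx":-7.9,"ty":0,"tz":-45.4,"rx":0,"ry":0.2,"rz":0,"claw":10},
    {"tx":-9.2,"ty":0,"tz":-49.8,"rx":0,"ry":0.22,"rz":0,"claw":10},
    {"tx":-10.5,"ty":0,"tz":-54.2,"rx":0,"ry":0.24,"rz":0,"claw":10},
    {"tx":-12,"ty":0,"tz":-58.6,"rx":0,"ry":0.26,"rz":0,"claw":10},
    {"tx":-12,"ty":0,"tz":-58.6,"rx":0,"ry":0.26,"rz":0,"claw":10},
    {"tx":-12,"ty":0,"tz":-58.6,"rx":0,"ry":0.26,"rz":0,"claw":10},
    {"tx":-12,"ty":0,"tz":-58.6,"rx":0,"ry":0.26,"rz":0,"claw":10},
    {"tx":-12,"ty":0,"tz":-58.6,"rx":0,"ry":0.26,"rz":0,"claw":10},
    {"tx":-12,"ty":0,"tz":-58.6,"rx":0,"ry":0.26,"rz":0,"claw":10},
    {"tx":-12,"ty":0,"tz":-58.6,"rx":0,"ry":0.26,"rz":0,"claw":10},
    {"tx":-12,"ty":0,"tz":-58.6,"rx":0,"ry":0.26,"rz":0,"claw":10},
  ],
)

```text
t: 4.28
position: [0.4777, 0.2609, 0.1151]
tcp_rot: [[-0.724, -0.662, -0.194], [-0.64, 0.75, -0.168], [0.256, 0.003, -0.967]]
wrist_force: [-3.5, 4.6, -1.9]
grip_width: 0.0233
gripper_force: 15.0
```

>>> apply_moves(
  commands=[
    {"tx":0,"ty":0,"tz":0,"rx":0,"ry":0,"rz":0,"claw":10},
    {"tx":0,"ty":0,"tz":0,"rx":0,"ry":0,"rz":0,"claw":10},
    {"tx":0,"ty":0,"tz":0,"rx":0,"ry":0,"rz":0,"claw":10},
    {"tx":0,"ty":0,"tz":0,"rx":0,"ry":0,"rz":0,"claw":10},
    {"tx":0,"ty":0,"tz":0,"rx":0,"ry":0,"rz":0,"claw":10},
    {"tx":0,"ty":0,"tz":0,"rx":0,"ry":0,"rz":0,"claw":10},
    {"tx":0,"ty":0,"tz":0,"rx":0,"ry":0,"rz":0,"claw":10},
    {"tx":0,"ty":0,"tz":0,"rx":0,"ry":0,"rz":0,"claw":10},
    {"tx":0,"ty":0,"tz":0,"rx":0,"ry":0,"rz":0,"claw":10},
    {"tx":0,"ty":0,"tz":0,"rx":0,"ry":0,"rz":0,"claw":10},
    {"tx":0,"ty":0,"tz":0,"rx":0,"ry":0,"rz":0,"claw":10},
    {"tx":0,"ty":0,"tz":0,"rx":0,"ry":0,"rz":0,"claw":10},
  ],
)

```text
t: 5.28
position: [0.4777, 0.2609, 0.1152]
tcp_rot: [[-0.724, -0.662, -0.194], [-0.64, 0.75, -0.168], [0.256, 0.003, -0.967]]
wrist_force: [-4.2, 4.8, -1.5]
grip_width: 0.0235
gripper_force: 15.0
```

```bash
python3 - <<'E'
from h import *
a=manip.get_image('side')['color'][190:384,110:320];b=manip.get_image('top')['color'][95:255,45:185]
a=cv2.resize(a,None,fx=2.2,fy=2.2);b=cv2.resize(b,None,fx=2.2,fy=2.2);b=cv2.copyMakeBorder(b,0,a.shape[0]-b.shape[0],0,0,0)
save('s3',np.hstack([a,b]),1)
E
```

```text
(no output)
```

View pics/s3.png

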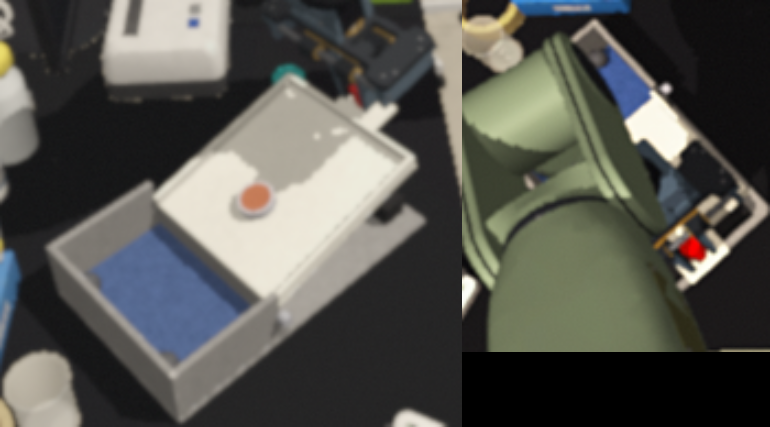

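The board holds only the pellet, at side crop (255,197). The balls are in the tray: one shows in the far corner at (95,275), with a dark hint of the other at (170,355). I'll lower the board along the same arc.

>>> apply_moves(
  commands=[
    {"tx":0.3,"ty":0,"tz":4.6,"rx":0,"ry":-0.02,"rz":0,"claw":10},
    {"tx":0.5,"ty":0,"tz":9.2,"rx":0,"ry":-0.04,"rz":0,"claw":10},
    {"tx":0.6,"ty":0,"tz":13.8,"rx":0,"ry":-0.06,"rz":0,"claw":10},
    {"tx":0.6,"ty":0,"tz":18.4,"rx":0,"ry":-0.08,"rz":0,"claw":10},
    {"tx":0.5,"ty":0,"tz":23,"rx":0,"ry":-0.1,"rz":0,"claw":10},
    {"tx":0.4,"ty":0,"tz":27.6,"rx":0,"ry":-0.12,"rz":0,"claw":10},
    {"tx":0.1,"ty":0,"tz":32.2,"rx":0,"ry":-0.14,"rz":0,"claw":10},
    {"tx":-0.2,"ty":0,"tz":36.8,"rx":0,"ry":-0.16,"rz":0,"claw":10},
    {"tx":-0.7,"ty":0,"tz":41.4,"rx":0,"ry":-0.18,"rz":0,"claw":10},
    {"tx":-1.2,"ty":0,"tz":46,"rx":0,"ry":-0.2,"rz":0,"claw":10},
    {"tx":-1.8,"ty":0,"tz":50.6,"rx":0,"ry":-0.22,"rz":0,"claw":10},
    {"tx":-2.6,"ty":0,"tz":55.1,"rx":0,"ry":-0.24,"rz":0,"claw":10},
    {"tx":-3.1,"ty":0,"tz":57.5,"rx":0,"ry":-0.25,"rz":0,"claw":10},
    {"tx":-3.4,"ty":0,"tz":59.5,"rx":0,"ry":-0.26,"rz":0,"claw":10},
    {"tx":-3.4,"ty":0,"tz":59.5,"rx":0,"ry":-0.26,"rz":0,"claw":10},
    {"tx":-3.4,"ty":0,"tz":59.5,"rx":0,"ry":-0.26,"rz":0,"claw":60},
    {"tx":-3.4,"ty":0,"tz":59.5,"rx":0,"ry":-0.26,"rz":0,"claw":60},
    {"tx":-3.4,"ty":0,"tz":59.5,"rx":0,"ry":-0.26,"rz":0,"claw":60},
    {"tx":-3.4,"ty":0,"tz":59.5,"rx":0,"ry":-0.26,"rz":0,"claw":60},
    {"tx":-3.4,"ty":0,"tz":59.5,"rx":0,"ry":-0.26,"rz":0,"claw":60},
  ],
)

```text
t: 7.05
position: [0.4698, 0.2517, 0.0572]
tcp_rot: [[-0.749, -0.663, 0.0], [-0.663, 0.749, -0.0], [-0.0, -0.0, -1.0]]
wrist_force: [-0.5, -0.4, -0.0]
grip_width: 0.0539
gripper_force: 0.0
```

>>> apply_moves(
  commands=[
    {"tx":0,"ty":0,"tz":-12,"rx":0,"ry":0,"rz":0,"claw":60},
    {"tx":0,"ty":0,"tz":-32,"rx":0,"ry":0,"rz":0,"claw":60},
    {"tx":0,"ty":0,"tz":-60,"rx":0,"ry":0,"rz":0,"claw":60},
    {"tx":0,"ty":0,"tz":-90,"rx":0,"ry":0,"rz":0,"claw":60},
    {"tx":0,"ty":0,"tz":-110,"rx":0,"ry":0,"rz":0,"claw":60},
    {"tx":0,"ty":0,"tz":-120,"rx":0,"ry":0,"rz":0,"claw":60},
    {"tx":0,"ty":0,"tz":-120,"rx":0,"ry":0,"rz":0,"claw":60},
    {"tx":0,"ty":0,"tz":-120,"rx":0,"ry":0,"rz":0,"claw":60},
  ],
)

```text
t: 7.72
position: [0.4693, 0.2518, 0.1766]
tcp_rot: [[-0.749, -0.663, -0.0], [-0.663, 0.749, -0.0], [0.001, 0.0, -1.0]]
wrist_force: [0.5, -0.7, 0.3]
grip_width: 0.0599
gripper_force: 0.0
```

```bash
python3 - <<'E'
from h import *
im=manip.get_image('side');c=im['color']
hs=cv2.cvtColor(c,cv2.COLOR_RGB2HSV);H,s,v=cv2.split(hs);P=cloud(im)
m=(((H<15)|(H>170))&(s>70)&(v>80)&(np.linalg.norm(P[...,:2]-[.6,.36],axis=-1)<.1)).astype(np.uint8);m[:200]=0
n,l,st,ce=cv2.connectedComponentsWithStats(m)
for i in range(1,n):
  if st[i,4]>20:
    print(ce[i],st[i],np.median(P[l==i],0).round(4)); p=ray(im,*ce[i],.057);print(p)
    t=p.copy();t[2]=.15;print(rel(t,down(Y)));t[2]=.048;print(rel(t,down(Y)))
save('s4',c[190:384,110:320],2.8);print(manip.get_obs()['wrist_force'])
E
```

```text
[228.02884615 282.88461538] [222 278  13  10 104] [0.5954 0.36   0.0571]
[0.59537439 0.35942943 0.057     ]
(array([-166.3,   -3.1,   25.4]), array([ 0.0006, -0.0024, -0.0002]))
(array([-166.6,   -3.1,  127.4]), array([ 0.0006, -0.0024, -0.0002]))
[0.44435021 1.05287971 0.02069681]
```

View pics/s4.png

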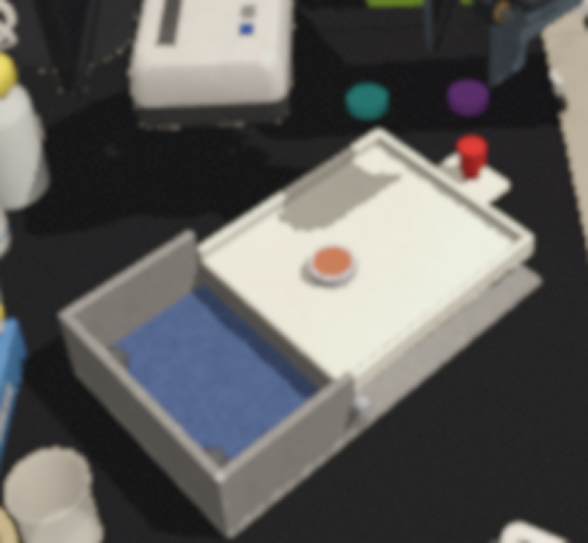

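The board is level again, with the pellet at (330,263). Both balls are in the tray by the back wall, at (118,355) and (215,455). Next I'll pick up the pellet.

>>> apply_moves(
  commands=[
    {"tx":-20,"ty":0,"tz":0,"rx":0,"ry":0,"rz":0,"claw":70},
    {"tx":-50,"ty":-1,"tz":0,"rx":0,"ry":0,"rz":0,"claw":70},
    {"tx":-85,"ty":-2,"tz":5,"rx":0,"ry":0,"rz":0,"claw":70},
    {"tx":-120,"ty":-3,"tz":15,"rx":0,"ry":0,"rz":0,"claw":70},
    {"tx":-150,"ty":-3,"tz":25,"rx":0,"ry":0,"rz":0,"claw":70},
    {"tx":-166,"ty":-3,"tz":40,"rx":0,"ry":0,"rz":0,"claw":70},
    {"tx":-166,"ty":-3,"tz":65,"rx":0,"ry":0,"rz":0,"claw":70},
    {"tx":-166,"ty":-3,"tz":90,"rx":0,"ry":0,"rz":0,"claw":70},
    {"tx":-166,"ty":-3,"tz":110,"rx":0,"ry":0,"rz":0,"claw":70},
    {"tx":-166,"ty":-3,"tz":120,"rx":0,"ry":0,"rz":0,"claw":70},
    {"tx":-166,"ty":-3,"tz":125,"rx":0,"ry":0,"rz":0,"claw":70},
    {"tx":-166,"ty":-3,"tz":127,"rx":0,"ry":0,"rz":0,"claw":70},
    {"tx":-166,"ty":-3,"tz":127,"rx":0,"ry":0,"rz":0,"claw":55},
    {"tx":-166,"ty":-3,"tz":127,"rx":0,"ry":0,"rz":0,"claw":45},
    {"tx":-166,"ty":-3,"tz":127,"rx":0,"ry":0,"rz":0,"claw":25},
    {"tx":-166,"ty":-3,"tz":127,"rx":0,"ry":0,"rz":0,"claw":25},
    {"tx":-166,"ty":-3,"tz":127,"rx":0,"ry":0,"rz":0,"claw":25},
    {"tx":-166,"ty":-3,"tz":127,"rx":0,"ry":0,"rz":0,"claw":25},
    {"tx":-166,"ty":-3,"tz":127,"rx":0,"ry":0,"rz":0,"claw":25},
    {"tx":-166,"ty":-3,"tz":127,"rx":0,"ry":0,"rz":0,"claw":25},
  ],
  force=15,
)

```text
t: 9.43
position: [0.5963, 0.3601, 0.0511]
tcp_rot: [[-0.749, -0.663, 0.001], [-0.663, 0.749, 0.001], [-0.001, -0.0, -1.0]]
wrist_force: [-1.2, -0.0, 4.7]
grip_width: 0.0392
gripper_force: 15.0
```

>>> apply_moves(
  commands=[
    {"tx":0,"ty":0,"tz":-10,"rx":0,"ry":0,"rz":0,"claw":25},
    {"tx":0,"ty":0,"tz":-30,"rx":0,"ry":0,"rz":0,"claw":25},
    {"tx":0,"ty":0,"tz":-60,"rx":0,"ry":0,"rz":0,"claw":25},
    {"tx":0,"ty":0,"tz":-95,"rx":0,"ry":0,"rz":0,"claw":25},
    {"tx":0,"ty":0,"tz":-130,"rx":0,"ry":0,"rz":0,"claw":25},
    {"tx":0,"ty":0,"tz":-155,"rx":0,"ry":0,"rz":0,"claw":25},
    {"tx":0,"ty":0,"tz":-165,"rx":0,"ry":0,"rz":0,"claw":25},
    {"tx":0,"ty":0,"tz":-165,"rx":0,"ry":0,"rz":0,"claw":25},
    {"tx":0,"ty":0,"tz":-165,"rx":0,"ry":0,"rz":0,"claw":25},
  ],
)

```text
t: 10.18
position: [0.5955, 0.3595, 0.2142]
tcp_rot: [[-0.749, -0.663, -0.001], [-0.663, 0.749, -0.001], [0.001, 0.0, -1.0]]
wrist_force: [-0.3, 0.3, -1.6]
grip_width: 0.0389
gripper_force: 15.0
```

```bash
python3 - <<'E'
from h import *
print(rel([.471,-.117,.215],down(np.array([1.,0,0]))))
im=manip.get_image('side');save('s5',im['color'][130:330,180:380],2.8)
E
```

```text
(array([ 4.089e+02, -2.745e+02, -3.000e-01]), array([-1.400e-03, -1.100e-03,  2.295e+00]))
```

View pics/s5.png

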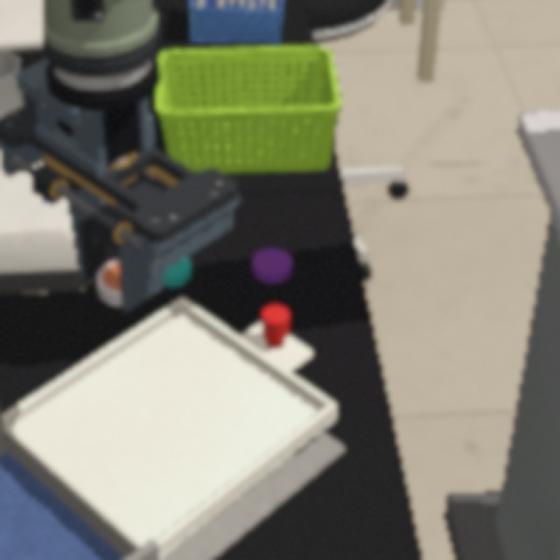

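The pellet is in the fingers at (115,282) and the board is empty. I'll carry it to the basket.

>>> apply_moves(
  commands=[
    {"tx":21,"ty":-14,"tz":0,"rx":0,"ry":0,"rz":0.12,"claw":25},
    {"tx":43,"ty":-29,"tz":0,"rx":0,"ry":0,"rz":0.24,"claw":25},
    {"tx":64,"ty":-43,"tz":0,"rx":0,"ry":0,"rz":0.36,"claw":25},
    {"tx":86,"ty":-58,"tz":0,"rx":0,"ry":0,"rz":0.48,"claw":25},
    {"tx":107,"ty":-72,"tz":0,"rx":0,"ry":0,"rz":0.6,"claw":25},
    {"tx":129,"ty":-87,"tz":0,"rx":0,"ry":0,"rz":0.72,"claw":25},
    {"tx":150,"ty":-101,"tz":0,"rx":0,"ry":0,"rz":0.84,"claw":25},
    {"tx":172,"ty":-116,"tz":0,"rx":0,"ry":0,"rz":0.96,"claw":25},
    {"tx":193,"ty":-130,"tz":0,"rx":0,"ry":0,"rz":1.08,"claw":25},
    {"tx":215,"ty":-144,"tz":0,"rx":0,"ry":0,"rz":1.2,"claw":25},
    {"tx":236,"ty":-159,"tz":0,"rx":0,"ry":0,"rz":1.32,"claw":25},
    {"tx":258,"ty":-173,"tz":0,"rx":0,"ry":0,"rz":1.44,"claw":25},
    {"tx":279,"ty":-188,"tz":0,"rx":0,"ry":0,"rz":1.56,"claw":25},
    {"tx":301,"ty":-202,"tz":0,"rx":0,"ry":0,"rz":1.68,"claw":25},
    {"tx":322,"ty":-217,"tz":0,"rx":0,"ry":0,"rz":1.8,"claw":25},
    {"tx":344,"ty":-231,"tz":0,"rx":0,"ry":0,"rz":1.92,"claw":25},
    {"tx":365,"ty":-245,"tz":0,"rx":0,"ry":0,"rz":2.04,"claw":25},
    {"tx":387,"ty":-260,"tz":0,"rx":0,"ry":0,"rz":2.16,"claw":25},
    {"tx":403,"ty":-270,"tz":0,"rx":0,"ry":0,"rz":2.26,"claw":25},
    {"tx":409,"ty":-274,"tz":0,"rx":0,"ry":0,"rz":2.295,"claw":25},
  ],
)

```text
t: 11.9
position: [0.4691, -0.1181, 0.2129]
tcp_rot: [[0.005, 1.0, -0.005], [1.0, -0.005, 0.001], [0.001, -0.005, -1.0]]
wrist_force: [-0.0, 0.4, -0.2]
grip_width: 0.0391
gripper_force: 15.0
```

>>> apply_moves(
  commands=[
    {"tx":0,"ty":0,"tz":0,"rx":0,"ry":0,"rz":0,"claw":25},
    {"tx":0,"ty":0,"tz":0,"rx":0,"ry":0,"rz":0,"claw":25},
    {"tx":0,"ty":0,"tz":0,"rx":0,"ry":0,"rz":0,"claw":25},
  ],
)

```text
t: 12.15
position: [0.4711, -0.1154, 0.2144]
tcp_rot: [[-0.002, 1.0, -0.001], [1.0, 0.002, 0.001], [0.001, -0.001, -1.0]]
wrist_force: [-0.5, 0.1, -0.7]
grip_width: 0.0391
gripper_force: 15.0
```

```bash
python3 - <<'E'
from h import *
print(rel([.471,-.117,.035],down(np.array([1.,0,0]))))
im=manip.get_image('side');save('s6',im['color'][100:270,190:370],3)
E
```

```text
(array([-1.800e+00,  1.000e-01,  1.794e+02]), array([-0.0012, -0.0011,  0.0022]))
```

View pics/s6.png

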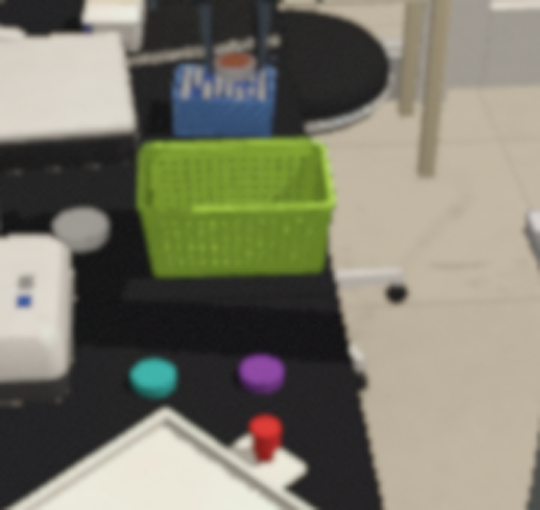

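The pellet at (235,62) is held directly above the basket, whose centre is around (235,175). Now I'll lower it, release and retreat.

>>> apply_moves(
  commands=[
    {"tx":-2,"ty":0,"tz":15,"rx":0,"ry":0,"rz":0,"claw":25},
    {"tx":-2,"ty":0,"tz":40,"rx":0,"ry":0,"rz":0,"claw":25},
    {"tx":-2,"ty":0,"tz":65,"rx":0,"ry":0,"rz":0,"claw":25},
    {"tx":-2,"ty":0,"tz":90,"rx":0,"ry":0,"rz":0,"claw":25},
    {"tx":-2,"ty":0,"tz":115,"rx":0,"ry":0,"rz":0,"claw":25},
    {"tx":-2,"ty":0,"tz":140,"rx":0,"ry":0,"rz":0,"claw":25},
    {"tx":-2,"ty":0,"tz":162,"rx":0,"ry":0,"rz":0,"claw":25},
    {"tx":-2,"ty":0,"tz":175,"rx":0,"ry":0,"rz":0,"claw":25},
    {"tx":-2,"ty":0,"tz":180,"rx":0,"ry":0,"rz":0,"claw":25},
    {"tx":-2,"ty":0,"tz":180,"rx":0,"ry":0,"rz":0,"claw":25},
    {"tx":-2,"ty":0,"tz":180,"rx":0,"ry":0,"rz":0,"claw":60},
    {"tx":-2,"ty":0,"tz":180,"rx":0,"ry":0,"rz":0,"claw":60},
    {"tx":-2,"ty":0,"tz":180,"rx":0,"ry":0,"rz":0,"claw":60},
    {"tx":-2,"ty":0,"tz":180,"rx":0,"ry":0,"rz":0,"claw":60},
    {"tx":-2,"ty":0,"tz":180,"rx":0,"ry":0,"rz":0,"claw":60},
  ],
)

```text
t: 13.45
position: [0.4715, -0.1185, 0.0358]
tcp_rot: [[-0.0, 1.0, 0.001], [1.0, 0.0, -0.0], [-0.0, 0.001, -1.0]]
wrist_force: [0.3, -0.2, 0.8]
grip_width: 0.06
gripper_force: 0.0
```

>>> apply_moves(
  commands=[
    {"tx":0,"ty":0,"tz":-15,"rx":0,"ry":0,"rz":0,"claw":60},
    {"tx":0,"ty":0,"tz":-45,"rx":0,"ry":0,"rz":0,"claw":60},
    {"tx":0,"ty":0,"tz":-80,"rx":0,"ry":0,"rz":0,"claw":60},
    {"tx":0,"ty":0,"tz":-115,"rx":0,"ry":0,"rz":0,"claw":60},
    {"tx":0,"ty":0,"tz":-150,"rx":0,"ry":0,"rz":0,"claw":60},
    {"tx":20,"ty":0,"tz":-180,"rx":0,"ry":0,"rz":0,"claw":60},
    {"tx":50,"ty":0,"tz":-190,"rx":0,"ry":0,"rz":0,"claw":60},
    {"tx":85,"ty":0,"tz":-190,"rx":0,"ry":0,"rz":0,"claw":60},
    {"tx":120,"ty":0,"tz":-190,"rx":0,"ry":0,"rz":0,"claw":60},
    {"tx":150,"ty":0,"tz":-190,"rx":0,"ry":0,"rz":0,"claw":60},
    {"tx":175,"ty":0,"tz":-190,"rx":0,"ry":0,"rz":0,"claw":60},
    {"tx":200,"ty":0,"tz":-190,"rx":0,"ry":0,"rz":0,"claw":60},
    {"tx":200,"ty":0,"tz":-190,"rx":0,"ry":0,"rz":0,"claw":60},
    {"tx":200,"ty":0,"tz":-190,"rx":0,"ry":0,"rz":0,"claw":60},
  ],
)

```text
t: 14.62
position: [0.4709, 0.0823, 0.2253]
tcp_rot: [[-0.003, 1.0, 0.0], [1.0, 0.003, -0.0], [-0.0, 0.0, -1.0]]
wrist_force: [-0.1, 0.4, 0.6]
grip_width: 0.0602
gripper_force: 0.0
```

```bash
python3 - <<'E'
from h import *
im=manip.get_image('top');save('s7',im['color'][90:270,40:360],2.4)
E
```

```text
(no output)
```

View pics/s7.png

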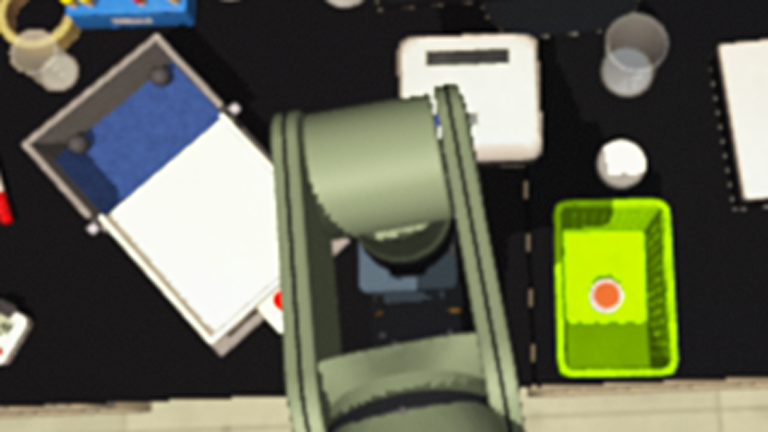

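The pellet lies flat in the basket at (606,295). Both balls are in the tray at (160,75) and (80,142), and the board is down and empty.

```bash
python3 -c "from bench import manip;print(manip.sign_off())"
```

```text
the job is handed in; nothing more can be done
None
```

The job is done and handed in: both balls rolled into the catch tray, the board is back down, and the pellet lies flat in the lime green basket, at about 15 s on the robot's clock.

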